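# Full and empty screw tins on the optician's bench

### The job

Two identical sealed tins of spectacle hardware stand on the bench; each may be full or empty (both may be full, or both empty), which only its weight tells. Heft each one: stand a full tin in the deeper wooden box and an empty tin in the shallow plastic job tray, upright on the floor of it, set down and not dropped.

Things in the scene. Friction and masses are not known exactly. Their poses are not given: they have to be found in the camera images.
- tin_a_center (a point): sealed round tin with a slightly wider lid, bare metal with a dark disc on top of the lid, upright, one of two alike, 60 mm in diameter (62 mm at the lid, the top 20 mm), 90 mm tall; this point is its centre, 45 mm above its foot. Full it weighs 0.57 to 0.69 kg, empty 0.15 kg; inside, the contents have 3 mm of play. Whether it is full cannot be seen, and changes from start to start independently of the name and the place
- tin_b_center (a point): sealed round tin with a slightly wider lid, bare metal with a dark disc on top of the lid, upright, the other of two alike, 60 mm in diameter (62 mm at the lid, the top 20 mm), 90 mm tall; this point is its centre, 45 mm above its foot. Full it weighs 0.57 to 0.69 kg, empty 0.15 kg; inside, the contents have 3 mm of play. Whether it is full cannot be seen, and changes from start to start independently of the name and the place
- wood_box: open wooden box, the deeper of the two receptacles, fixed to the bench, for full tins: 250 mm (its x) by 180 mm (its y), 45 mm high, walls and floor 8 mm thick. Origin at the centre of its underside (bench level), z up. Both tins fit side by side along its x
- job_tray: open plastic job tray, the shallow one, fixed to the bench, for empty tins: 250 mm (its x) by 180 mm (its y), 25 mm high, walls and floor 4 mm thick. Origin at the centre of its underside (bench level), z up. Both tins fit side by side along its x

How it is judged (in metres and radians):
At the end, for the whole second after the job is handed in: Both tins stand released, upright (10 degrees) and still on the floor of the right receptacle (height within 8 mm, centre 25 mm or more inside its walls): a tin resting with more than 3.5 N (full) in the wooden box, one with less (empty) in the job tray (((x of tin_a_center in the frame of wood_box between -0.095 and 0.095 m and y of tin_a_center in the frame of wood_box between -0.06 and 0.06 m and z of tin_a_center in the frame of wood_box between 0.045 and 0.061 m and contact force between tin_a and wood_box above 3.5 N) or (x of tin_a_center in the frame of job_tray between -0.095 and 0.095 m and y of tin_a_center in the frame of job_tray between -0.06 and 0.06 m and z of tin_a_center in the frame of job_tray between 0.041 and 0.057 m and contact force between tin_a and job_tray between 0.4 and 3.5 N)) and angle between each of tin_a_center, tin_b_center's own z axis and vertical below 0.17 rad and linear speed of each of tin_a, tin_b below 0.03 m/s and ((x of tin_b_center in the frame of wood_box between -0.095 and 0.095 m and y of tin_b_center in the frame of wood_box between -0.06 and 0.06 m and z of tin_b_center in the frame of wood_box between 0.045 and 0.061 m and contact force between tin_b and wood_box above 3.5 N) or (x of tin_b_center in the frame of job_tray between -0.095 and 0.095 m and y of tin_b_center in the frame of job_tray between -0.06 and 0.06 m and z of tin_b_center in the frame of job_tray between 0.041 and 0.057 m and contact force between tin_b and job_tray between 0.4 and 3.5 N))); the robot touches nothing.
It fails at once if a tin is dropped: it falls out of the fingers faster than 0.6 m/s (a drop of about 20 mm) ((linear speed of tin_a above 0.6 m/s and contact force between tin_a and the fingers below 0.05 N) or (linear speed of tin_b above 0.6 m/s and contact force between tin_b and the fingers below 0.05 N)).
It also fails if it takes over 64 s, if anything falls off the work surface, if the arm or the gripper's body presses on something with over 40 N, if the wrist force passes 120 N, or if a joint passes its speed limit or range.

### The arm

A 6-joint arm with a two-finger parallel gripper is mounted at the origin on the work surface. World frame = base frame: x ahead of the robot, y to its left, z up, the work surface at z = 0. Lengths are in mm, angles in rad, forces in N, time in s.
With the tool pointing down it reaches from about 350 to 975 mm from the base axis. Payload 7.1 kg.
Tool frame: the origin (TCP) lies between the finger pads; the fingertips stand 17 mm ahead of it and the grasp point (between the pads) lies 2 mm behind it (tip_reach is the y of the fingertips in the tool frame, in mm); y points along the fingers, x is the direction in which the jaws open and shut, and the axes are right-handed (so a half turn about y gives the same grasp; the last joint's range is limited). The gripper opens to 88 mm and grips with 3 to 60 N. Pads are 20 mm wide; open, the fingers measure 115 mm over their backs; the gripper's body (75 mm by 178 mm) begins 61 mm behind the grasp point.
Start: joints at [-1.236, 0.423, 1.63, -0, 1.089, -0.019], TCP at [216.557, -586.266, 239.675] pointing down, gripper open.
Joint ranges: [-3, 3], [-0.9, 2.11], [0.09, 2.58], [-1.31, 4.45], [0.11, 2.69], [-2.54, 2.54]. Speed limits (rad/s): [2.39, 2.39, 3.01, 3.14, 3.14, 3.14].

### API

Orientations are given as a rotation vector (axis times angle).
In Python, from workcell import get_obs, get_image, camera_model, close_job, silhouettes, tip_of, tip_reach gives the robot as it stands. The module is installed in compiled form; this text tells all that it offers.
- The arm moves only by the tool arm_command, never from a script. Its argument "targets" is a list of rows, each a list of 4 numbers: the shift along the tool's x, y, z in mm, then the turn about the tool's y in rad. A call has 1 to 20 rows; each row shifts and turns the commanded pose from where the row before left it, along the tool's axes as they then stand; what a row does not reach is not made up. A row lasts 1/12 s, in which the tool goes at most 41.7 mm and 7.16 degrees, less where a joint would pass 70% of its speed; a pose out of reach is approached as far as the arm can. A call is refused whole if a number of a shift passes 41.7 or a number of a turn 0.125, either way. A call with a gripper value outside its range is refused whole. "gripper" is the opening in per cent of the stroke, from 0 (shut) to 100 (fully open), set as the call begins (left out, the last holds). The fingers move at their own pace and stop on an object; the grip force is fixed at half the most. Time passes only in rows, so rows that do not move let the fingers close. It gives the time, the measured TCP pose, the force and the opening at its end, in the units of the state.
- get_obs(): the state, without advancing time (a new reading comes with each control period).
- get_image(name): name is "side" or "top"; returns the picture (384x512x3 uint8, blue, green, red); there is no depth.
- camera_model(name): a dict with "mtx" (3x3 intrinsics, pixels), "dist" ([k1, k2, p1, p2, k3] as OpenCV has them; the pictures are not rectified), "position" and "orientation" of the camera in the world. Camera axes: x right, y up, looking along -z (the intrinsics and any distortion apply to the point x, -y, -z); pixel columns grow to the right and rows downward; lengths in mm; the calibration is good to about 2 mm. A picture is of the moment at which its call begins. camera_model takes no time and is no camera call.
- close_job(): hands the job in, once; it reports no verdict.
Trained networks look in the newest picture that a camera, given by its name, has taken for a name from the list of things; names that differ only in an ending like _2 or _b are one class to them, and where a whole thing is asked for, a point or a joint stands for the part that bears it (a point fixed in the world has none). Each returns a list of dicts, best first, with "conf" (0 to 1); they miss things now and then, are a little off and sometimes report something else, mostly with a low value. They report only what shows in the picture. A call takes as long as a camera call.
- silhouettes(camera, thing): "pixels" (384x512 bool, what is visible of it) and "at" ([column, row] in pixels, amid what is visible of it).
- tip_of(camera, thing): "at" ([column, row] in pixels: a listed point, or the origin of a listed thing).
The state is a dict: "t": time; "qpos": joint angles; "qvel": joint speeds; "joint_torque": joint torques, N m; "ee_pos": TCP position; "orientation": TCP orientation; "ft_force": force on the tool from outside, world axes, zero at the start; "moment": the same for the moment, N m; "width": finger opening in mm.
Only numpy, scipy, OpenCV 4.12 (cv2) and the standard library are available. Lean on these libraries where they do the work, as an engineer would, in place of code of your own. Each camera call takes 0.05 s, during which the arm holds its last target. There are 200 camera calls.

## Working session

There is one attempt and no reset: what is moved stays moved. The work goes in short steps, Python scripts to look and compute and a tool call to move; the robot and the scene stay as the last step left them, time stands still between calls to the robot, and variables do not carry over. Pictures are saved under pics/ and viewed, about 8 in all and at most 12, crops included, and the job is handed in when it is done.

Besides the shell and the picture viewer there is one more tool, called after "Call:" as a command line: name --pt "numbers of a row" for each row, then --argument value for the rest. arm_command: Moves the arm, as the interface text tells. Its arguments: {"type":"object","properties":{"targets":{"type":"array","items":{"type":"array","items":{"type":"number"}}},"gripper":{"type":"number"}},"required":["targets"]}

```bash
mkdir -p pics; cat > h.py <<'E'
import numpy as np, cv2
from scipy.spatial.transform import Rotation as R
from workcell import *
def cam(n):
    m=camera_model(n); o=np.array(m["orientation"],float)
    Rm=R.from_rotvec(o).as_matrix() if o.size==3 else (o if o.shape==(3,3) else R.from_quat(o).as_matrix())
    return m,Rm,np.array(m["position"],float)
def ray(n,px):
    m,Rm,p=cam(n); u=cv2.undistortPoints(np.array([[px]],float),np.array(m["mtx"],float),np.array(m["dist"],float))[0,0]
    return p,Rm@np.array([u[0],-u[1],-1.])
def at_z(n,px,z):
    p,d=ray(n,px); return p+d*(z-p[2])/d[2]
def proj(n,X):
    m,Rm,p=cam(n); c=(np.atleast_2d(X)-p)@Rm; c=c*[1,-1,-1]
    return cv2.projectPoints(c,np.zeros(3),np.zeros(3),np.array(m["mtx"],float),np.array(m["dist"],float))[0][:,0]
E
python3 - <<'E'
from h import *
for n in("top","side"):
    print(n,camera_model(n)); im=get_image(n); cv2.imwrite(f"pics/{n}0.png",im)
    for t,z in(("tin_a_center",45),("wood_box",0),("job_tray",0)):
        for d in tip_of(n,t): print(n,t,d["conf"],d["at"],at_z(n,d["at"],z).round(1))
        for d in silhouettes(n,t):
            print(" sil",d["conf"],d["at"],d["pixels"].sum(),cv2.minAreaRect(np.argwhere(d["pixels"])[:,::-1].astype(np.float32)))
o=get_obs();print(o)
print(R.from_rotvec(o["orientation"]).as_matrix().round(3))
E
```

```text
top {'mtx': array([[367.89464241,   0.        , 247.50303052],
       [  0.        , 367.89464241, 193.35256173],
       [  0.        ,   0.        ,   1.        ]]), 'dist': array([-0.07871787,  0.        ,  0.        ,  0.        ,  0.        ]), 'position': array([517.78382972,  -1.57675117, 879.31824805]), 'orientation': array([ 0.04972533, -0.02283752, -1.56363176])}
top tin_a_center 0.68 [235.9, 150.9] [653.3  40.1  45. ]
 sil 0.86 [230.8, 152.3] 721 ((231.0, 150.5), (31.0, 28.0), 90.0)
top wood_box 0.71 [392.3, 202.5] [ 538.6 -334.7    0. ]
 sil 0.85 [395.0, 202.2] 8997 ((396.31024169921875, 202.96453857421875), (110.70792388916016, 83.683837890625), 83.48019409179688)
top job_tray 0.63 [114.3, 215.9] [501.6 336.6   0. ]
 sil 0.63 [113.3, 215.3] 8136 ((116.5, 214.5), (107.0, 77.0), 90.0)
side {'mtx': array([[499.13271195,   0.        , 256.926654  ],
       [  0.        , 499.13271195, 183.48470026],
       [  0.        ,   0.        ,   1.        ]]), 'dist': array([-0.15052971,  0.        ,  0.        ,  0.        ,  0.        ]), 'position': array([ 41.44050491, 770.7709735
[... 586 characters left out ...]
 array([-1.23599156e+00,  4.23078184e-01,  1.62991851e+00, -1.13086618e-05,
        1.08856819e+00, -1.89585366e-02]), 'qvel': array([ 0.00093028,  0.00030996,  0.00042517, -0.00204689,  0.00027426,
       -0.00027665]), 'joint_torque': array([-3.30424718e-04, -5.44413579e+01, -2.74004030e+01,  6.43734215e-02,
        1.67202955e-02, -3.28757608e-05]), 'ee_pos': array([ 216.55947329, -586.26520452,  239.6814079 ]), 'orientation': array([-1.35607256,  0.94476031, -0.94478775]), 'ft_force': array([-0.6264445 , -0.02541074, -0.47744239]), 'moment': array([-0.0208042 ,  0.04129067,  0.02323647]), 'width': 87.72080294774254}
[[ 0.346 -0.     0.938]
 [-0.938 -0.     0.346]
 [ 0.    -1.    -0.   ]]
```

View pics/top0.png

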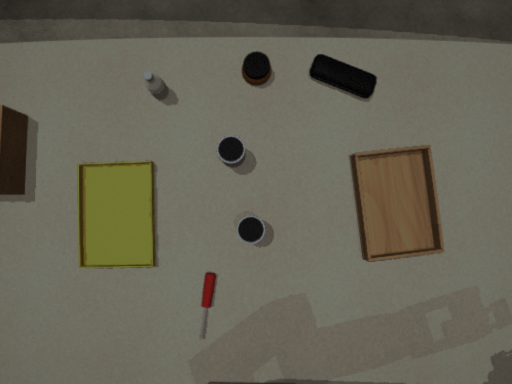

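View pics/side0.png

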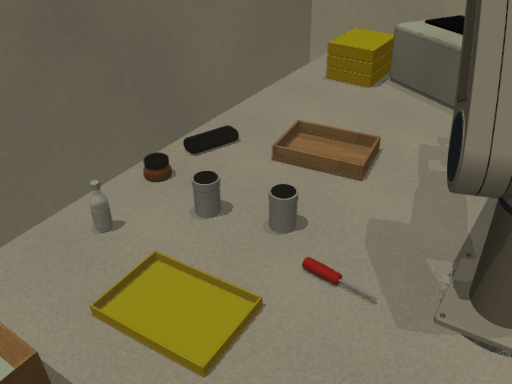

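The top view shows the tins' dark discs at about (231,149) and (250,229), the yellow tray at (117,214) and the wooden box at (396,203). The side view confirms two upright tins at (206,195) and (283,208). The networks reported only one tin, so I'll use the dark discs to place both.

```bash
python3 - <<'E'
from h import *
im=cv2.imread("pics/top0.png"); g=im.max(2)
for c in((231,149),(250,229)):
    w=np.zeros_like(g); cv2.circle(w,c,20,255,-1)
    n,l,s,ce=cv2.connectedComponentsWithStats(((g<45)&(w>0)).astype(np.uint8))
    i=1+s[1:,4].argmax(); print(c,s[i],ce[i],at_z("top",ce[i],90).round(1))
im2=cv2.imread("pics/side0.png"); g=im2.max(2)
for c in((206,178),(284,191)):
    w=np.zeros_like(g); cv2.circle(w,c,16,255,-1)
    n,l,s,ce=cv2.connectedComponentsWithStats(((g<45)&(w>0)).astype(np.uint8))
    i=1+s[1:,4].argmax(); print("side",s[i],ce[i],at_z("side",ce[i],90).round(1))
# rim corners by eye from the pictures
for n,cs,z in(("top",[(79,163),(153,161),(155,267),(79,268)],25),("top",[(352,153),(431,146),(442,251),(367,261)],45),
  ("side",[(156,257),(261,304),(207,361),(94,307)],25),("side",[(311,125),(380,144),(363,173),(274,153)],45)):
    P=np.array([at_z(n,c,z)[:2] for c in cs]); print(n,z,P.round(0).tolist(),P.mean(0).round(1),[np.linalg.norm(P[i]-P[i-1]).round() for i in range(4)])
E
```

```text
(231, 149) [219 137  24  24 442] [230.52262443 148.66515837] [650.9  49.5  90. ]
(250, 229) [239 218  24  24 455] [250.39120879 229.13186813] [477.7   5.3  90. ]
side [194 171  24  13 238] [205.1092437  177.02941176] [648.9  51.5  90. ]
side [271 184  25  14 266] [283.18796992 190.86090226] [475.9   7.1  90. ]
top 25 [[627.0, 417.0], [632.0, 237.0], [384.0, 228.0], [378.0, 411.0]] [505.3 323.3] [np.float64(250.0), np.float64(181.0), np.float64(248.0), np.float64(184.0)]
top 45 [[650.0, -226.0], [669.0, -411.0], [427.0, -434.0], [405.0, -259.0]] [ 537.7 -332.4] [np.float64(248.0), np.float64(187.0), np.float64(243.0), np.float64(176.0)]
side 25 [[615.0, 259.0], [374.0, 252.0], [379.0, 401.0], [615.0, 421.0]] [495.8 333.3] [np.float64(162.0), np.float64(240.0), np.float64(149.0), np.float64(237.0)]
side 45 [[617.0, -391.0], [407.0, -389.0], [387.0, -224.0], [620.0, -193.0]] [ 507.7 -299.2] [np.float64(198.0), np.float64(210.0), np.float64(166.0), np.float64(235.0)]
```

Call:
arm_command --pt "0 0 0 0.118" --pt "0 0 0 0.118" --pt "0 0 0 0.117" --pt "-36 0 16 0" --pt "-36 0 16 0" --pt "-36 0 16 0" --pt "-36 0 16 0" --pt "-36 0 16 0" --pt "-36 0 16 0" --pt "-36 0 16 0" --pt "-36 0 16 0" --pt "-36 0 16 0" --pt "-36 0 16 0" --pt "-36 0 16 0" --pt "-36 0 16 0" --pt "-36 0 16 0" --pt "-36 0 16 0" --pt "-36 0 16 0" --pt "-36 0 16 0" --pt "0 0 0 0" --gripper 100

```text
t: 2.37
ee_pos: [474.7, -5.1, 240.2]
orientation: [-1.209, 1.204, -1.205]
ft_force: [0.1, -1.0, 0.8]
width: 87.4
```

Call:
arm_command --pt "-11 20 2 0" --pt "0 25 0 0" --pt "0 25 0 0" --pt "0 20 0 0" --pt "0 10 0 0" --pt "0 0 0 0" --pt "0 0 0 0"

```text
t: 2.95
ee_pos: [474.1, 0.7, 139.8]
orientation: [-1.21, 1.209, -1.209]
ft_force: [0.9, -0.8, 0.9]
width: 87.6
```

```bash
python3 - <<'E'
from h import *
cv2.imwrite("pics/side1.png",cv2.resize(get_image("side")[120:280,180:400],None,fx=3,fy=3))
o=get_obs();print(o["t"],o["ee_pos"],o["ft_force"],R.from_rotvec(o["orientation"]).as_matrix().round(3).tolist())
E
```

```text
3.0 [474.70772382   0.66195768 140.45314278] [ 0.10310134 -0.43655492  0.54107633] [[0.0, 0.001, 1.0], [-1.0, -0.0, 0.0], [0.0, -1.0, 0.001]]
```

View pics/side1.png

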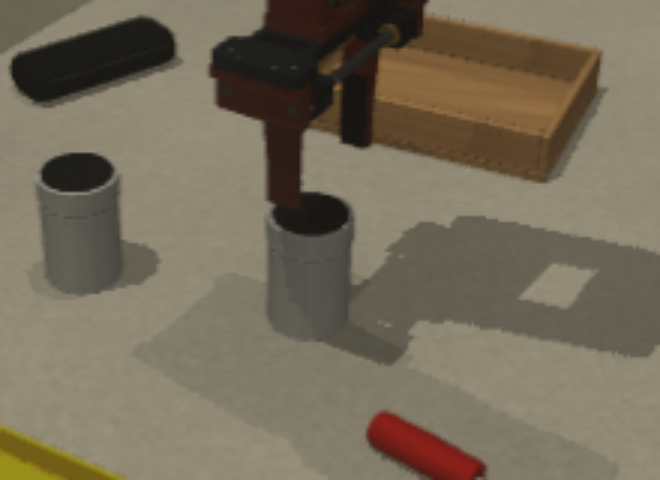

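The close side view shows the gripper over the tin at (310,200 in the crop), with the near finger just above the lid. The measured TCP is about 5 mm short in y.

Call:
arm_command --pt "-5.5 0 2 0" --pt "0 0 0 0" --pt "0 15 0 0" --pt "0 20 0 0" --pt "0 20 0 0" --pt "0 20 0 0" --pt "0 12 0 0" --pt "0 8 0 0" --pt "0 0 0 0" --pt "0 0 0 0"

```text
t: 3.83
ee_pos: [476.5, 6.5, 45.1]
orientation: [-1.209, 1.208, -1.209]
ft_force: [0.2, -0.4, 0.1]
width: 87.7
```

Call:
arm_command --pt "0 0 0 0" --pt "0 0 0 0" --pt "0 0 0 0" --pt "0 0 0 0" --pt "0 0 0 0" --pt "0 0 0 0" --pt "0 0 0 0" --pt "0 0 0 0" --pt "0 0 0 0" --pt "0 0 0 0" --gripper 0

```text
t: 4.67
ee_pos: [476.4, 6.3, 45.2]
orientation: [-1.209, 1.208, -1.209]
ft_force: [-0.4, -2.2, 5.9]
width: 60.5
```

```bash
python3 - <<'E'
from h import *
F=[]
for i in range(4):
    get_image("top"); o=get_obs(); F.append(o["ft_force"])
print(o["t"],o["ee_pos"],o["width"],np.mean(F,0),o["joint_torque"].round(2))
E
```

```text
4.8667 [476.4399996    6.28781396  45.17996914] 60.46194876655557 [-1.18065401 -1.78240011  6.60566623] [ 9.000e-01 -4.425e+01 -1.232e+01  3.000e-01 -3.100e-01  1.000e-02]
```

Gripped at 60.5 mm. I'll lift gently and heft.

Call:
arm_command --pt "0 -2 0 0" --pt "0 -5 0 0" --pt "0 -8 0 0" --pt "0 -10 0 0" --pt "0 -10 0 0" --pt "0 -5 0 0" --pt "0 0 0 0" --pt "0 0 0 0" --pt "0 0 0 0" --pt "0 0 0 0" --pt "0 0 0 0" --pt "0 0 0 0"

```text
t: 5.87
ee_pos: [475.8, 6.4, 84.3]
orientation: [-1.21, 1.209, -1.208]
ft_force: [0.3, -0.7, -6.5]
width: 60.6
```

```bash
python3 - <<'E'
from h import *
F=[]
for i in range(8):
    im=get_image("side"); o=get_obs(); F.append(o["ft_force"])
print(o["t"],o["ee_pos"],o["width"],np.mean(F,0),np.std(F,0),o["joint_torque"].round(2))
cv2.imwrite("pics/side2.png",cv2.resize(im[100:260,180:400],None,fx=3,fy=3))
E
```

```text
6.2667 [476.0581223    6.45055564  84.65432172] 60.60913992258965 [-0.00825403 -0.23237475 -6.8117309 ] [0.26545334 0.69636931 0.43283218] [ 0.000e+00 -4.837e+01 -1.703e+01  1.000e-02 -8.000e-02  0.000e+00]
```

View pics/side2.png

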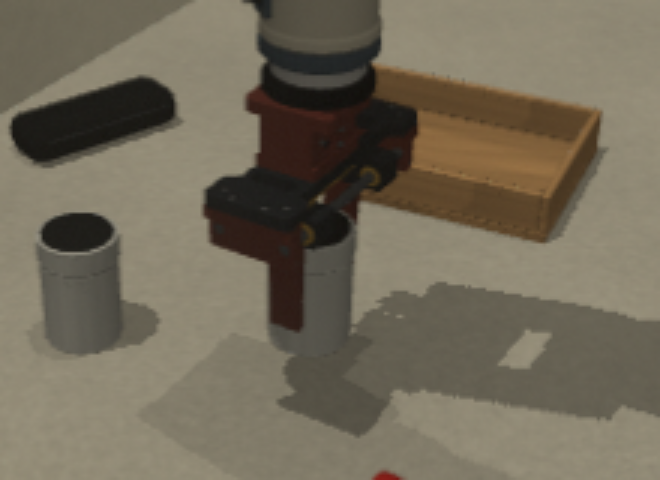

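It reads −6.8 N, so this tin is full. The crop shows it hanging upright between the fingers. It goes in the wooden box, near slot at about (488, −337).

Call:
arm_command --pt "0 -8 0 0" --pt "0 -12 0 0" --pt "0 -15 0 0" --pt "0 -15 0 0" --pt "4 -12 0 0" --pt "8 -8 0 0" --pt "14 -4 1 0" --pt "20 0 1 0" --pt "24 0 1 0" --pt "26 0 1 0" --pt "28 0 1 0" --pt "28 0 1 0" --pt "28 0 1 0" --pt "28 0 1 0" --pt "28 0 1 0" --pt "28 0 1 0" --pt "26 0 1 0" --pt "22 0 1 0" --pt "16 0 1 0" --pt "10 0 0 0"

```text
t: 7.93
ee_pos: [489.1, -333.5, 158.7]
orientation: [-1.209, 1.209, -1.21]
ft_force: [-1.8, 0.0, -6.3]
width: 60.7
```

Call:
arm_command --pt "5 0 0 0" --pt "0 0 0 0" --pt "0 0 0 0" --pt "0 0 0 0" --pt "0 0 0 0"

```text
t: 8.35
ee_pos: [489.3, -335.4, 158.6]
orientation: [-1.21, 1.208, -1.207]
ft_force: [0.6, 0.8, -5.7]
width: 60.7
```

```bash
python3 - <<'E'
from h import *
im=get_image("side"); o=get_obs(); print(o["t"],o["ee_pos"],o["ft_force"],o["width"])
cv2.imwrite("pics/side3.png",cv2.resize(im[50:210,240:440],None,fx=3,fy=3))
get_image("top")
for d in tip_of("top","wood_box"): print(d["conf"],at_z("top",d["at"],0))
E
```

```text
8.4 [ 489.4143154  -335.57801818  158.67870767] [-0.0153701  -0.92622049 -6.82625067] 60.8262228989245
0.93 [ 538.41788083 -337.40376939    0.        ]
```

View pics/side3.png

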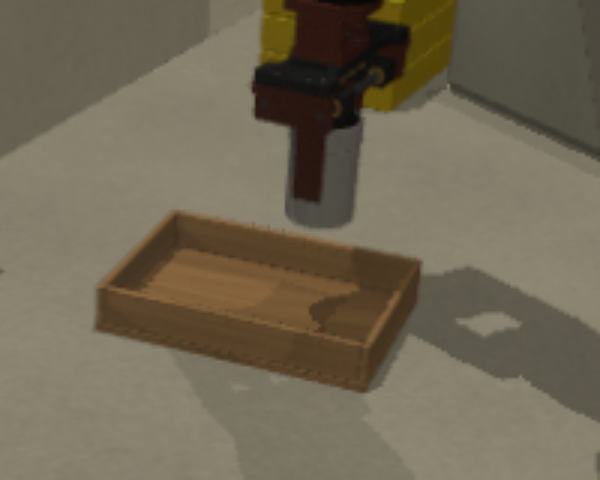

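The side crop shows the tin upright above the box's right half. Descending, and slowing near the floor.

Call:
arm_command --pt "0 8 0 0" --pt "0 14 0 0" --pt "0 18 0 0" --pt "0 18 0 0" --pt "0 16 0 0" --pt "0 12 0 0" --pt "0 8 0 0" --pt "0 5 0 0" --pt "0 2 0 0" --pt "0 1 0 0" --pt "0 0 0 0" --pt "0 0 0 0"

```text
t: 9.5
ee_pos: [489.8, -336.9, 57.4]
orientation: [-1.209, 1.207, -1.21]
ft_force: [0.2, -0.5, -7.1]
width: 60.8
```

Call:
arm_command --pt "0 0.7 0 0" --pt "0 0.7 0 0" --pt "0 0.7 0 0" --pt "0 0 0 0" --pt "0 0 0 0"

```text
t: 9.92
ee_pos: [489.3, -336.5, 54.6]
orientation: [-1.21, 1.209, -1.209]
ft_force: [0.2, -0.8, -7.0]
width: 60.5
```

Call:
arm_command --pt "0 0.5 0 0" --pt "0 0.5 0 0" --pt "0 0.5 0 0" --pt "0 0 0 0" --pt "0 0 0 0"

```text
t: 10.33
ee_pos: [489.4, -336.5, 53.3]
orientation: [-1.21, 1.209, -1.209]
ft_force: [-1.5, -0.5, -3.2]
width: 60.5
```

Force is dropping, so the tin has touched down. A little further, then release.

Call:
arm_command --pt "0 0.5 0 0" --pt "0 0 0 0" --pt "0 0 0 0"

```text
t: 10.58
ee_pos: [489.4, -336.6, 53.2]
orientation: [-1.21, 1.208, -1.209]
ft_force: [-3.1, 2.2, 5.3]
width: 60.4
```

Call:
arm_command --pt "0 0 0 0" --pt "0 0 0 0" --pt "0 0 0 0" --pt "0 0 0 0" --pt "0 0 0 0" --pt "0 0 0 0" --pt "0 0 0 0" --pt "0 0 0 0" --pt "0 0 0 0" --gripper 100

```text
t: 11.33
ee_pos: [489.4, -336.6, 52.6]
orientation: [-1.21, 1.209, -1.209]
ft_force: [0.0, 0.3, -0.3]
width: 87.9
```

Call:
arm_command --pt "0 -10 0 0" --pt "0 -20 0 0" --pt "0 -30 0 0" --pt "0 -30 0 0" --pt "0 -30 0 0" --pt "0 -20 0 0" --pt "-15 -8 6 0" --pt "-31 0 13 0" --pt "-34 0 14 0" --pt "-34 0 14 0" --pt "-34 0 14 0" --pt "-34 0 14 0" --pt "-34 0 14 0" --pt "-34 0 14 0" --pt "-34 0 14 0" --pt "-34 0 14 0" --pt "-34 0 14 0" --pt "-33 0 14 0" --pt "0 0 0 0" --pt "0 0 0 0"

```text
t: 13.0
ee_pos: [648.3, 50.3, 201.1]
orientation: [-1.211, 1.206, -1.207]
ft_force: [-0.7, -0.2, 0.5]
width: 87.9
```

```bash
python3 - <<'E'
from h import *
im=get_image("top"); o=get_obs(); print(o["t"],o["ee_pos"],o["ft_force"],o["width"])
cv2.imwrite("pics/top4.png",im)
im=get_image("side");cv2.imwrite("pics/side4.png",im)
for n in("top","side"):
  for d in tip_of(n,"tin_a_center"): print(n,d["conf"],d["at"],at_z(n,d["at"],45).round(1),at_z(n,d["at"],53).round(1))
E
```

```text
13.05 [647.74678387  48.94625394 200.843109  ] [ 0.46095547 -0.05253857 -0.58798671] 87.43143966696708
top 0.73 [234.4, 152.1] [650.6  43.5  45. ] [649.3  43.1  53. ]
side 0.71 [203.0, 193.4] [657.   53.5  45. ] [649.   62.7  53. ]
```

View pics/side4.png

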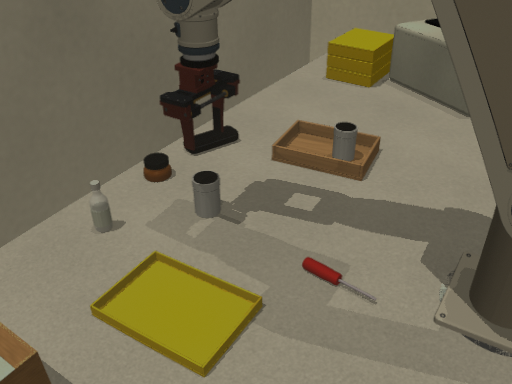

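The first tin stands upright in the wooden box at (345,142). The gripper is above the second tin (206,195). Descending, with a 2 mm correction in x and 1 mm in y.

Call:
arm_command --pt "-1 10 2 0" --pt "0 20 0 0" --pt "0 25 0 0" --pt "0 25 0 0" --pt "0 20 0 0" --pt "0 18 0 0" --pt "0 16 0 0" --pt "0 12 0 0" --pt "0 8 0 0" --pt "0 2 0 0" --pt "0 0 0 0" --pt "0 0 0 0"

```text
t: 14.2
ee_pos: [650.6, 49.4, 45.2]
orientation: [-1.209, 1.208, -1.209]
ft_force: [-0.4, 0.1, 1.0]
width: 87.5
```

Call:
arm_command --pt "0 0 0 0" --pt "0 0 0 0" --pt "0 0 0 0" --pt "0 0 0 0" --pt "0 0 0 0" --pt "0 0 0 0" --pt "0 0 0 0" --pt "0 0 0 0" --pt "0 0 0 0" --pt "0 0 0 0" --gripper 0

```text
t: 15.03
ee_pos: [650.3, 49.7, 45.0]
orientation: [-1.209, 1.208, -1.209]
ft_force: [-1.2, -0.4, 5.7]
width: 60.6
```

Call:
arm_command --pt "0 -2 0 0" --pt "0 -5 0 0" --pt "0 -8 0 0" --pt "0 -10 0 0" --pt "0 -10 0 0" --pt "0 -5 0 0" --pt "0 0 0 0" --pt "0 0 0 0" --pt "0 0 0 0" --pt "0 0 0 0" --pt "0 0 0 0" --pt "0 0 0 0"

```text
t: 16.03
ee_pos: [649.8, 49.6, 84.1]
orientation: [-1.21, 1.209, -1.208]
ft_force: [-0.2, 0.2, -1.8]
width: 60.3
```

```bash
python3 - <<'E'
from h import *
F=[]
for i in range(8):
    im=get_image("side"); o=get_obs(); F.append(o["ft_force"])
print(o["t"],o["ee_pos"],o["width"],np.mean(F,0),np.std(F,0))
cv2.imwrite("pics/side5.png",cv2.resize(im[60:240,120:320],None,fx=3,fy=3))
E
```

```text
16.4333 [650.03640567  49.60033646  84.55153415] 60.26899210315462 [ 0.34464889 -0.14080797 -1.49448068] [0.37946007 0.54009893 0.52256617]
```

View pics/side5.png

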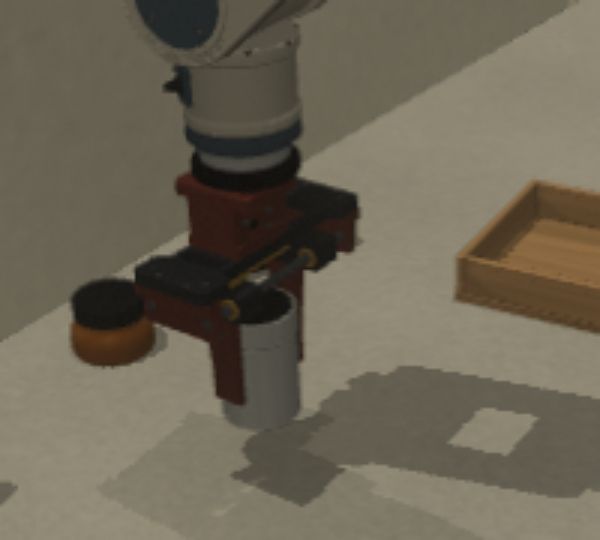

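It reads −1.5 N with the tin clearly lifted, so this one is empty. It goes to the tray centre, about (504, 324).

Call:
arm_command --pt "0 -8 0 0" --pt "0 -14 0 0" --pt "0 -14 0 0" --pt "-5 -12 -3 0" --pt "-10 -8 -5 0" --pt "-16 0 -9 0" --pt "-22 0 -12 0" --pt "-24 0 -13 0" --pt "-24 0 -13 0" --pt "-24 0 -13 0" --pt "-24 0 -13 0" --pt "-24 0 -13 0" --pt "-24 0 -13 0" --pt "-24 0 -13 0" --pt "-22 0 -11 0" --pt "-16 0 -8 0" --pt "-10 0 -5 0" --pt "-5 0 -3 0" --pt "0 0 0 0" --pt "0 0 0 0"

```text
t: 18.1
ee_pos: [502.9, 323.3, 140.9]
orientation: [-1.21, 1.208, -1.209]
ft_force: [-0.0, 1.0, -1.3]
width: 60.3
```

```bash
python3 - <<'E'
from h import *
im=get_image("side"); o=get_obs(); print(o["t"],o["ee_pos"],o["ft_force"],o["width"])
get_image("top")
for d in tip_of("top","job_tray"): print(d["conf"],at_z("top",d["at"],0))
cv2.imwrite("pics/side6.png",cv2.resize(im[150:384,60:320],None,fx=2,fy=2))
E
```

```text
18.15 [503.09380903 322.88274276 140.76164898] [-0.31623213 -0.31747541 -1.43535253] 60.73070520010413
0.97 [503.83546621 327.69287115   0.        ]
```

View pics/side6.png

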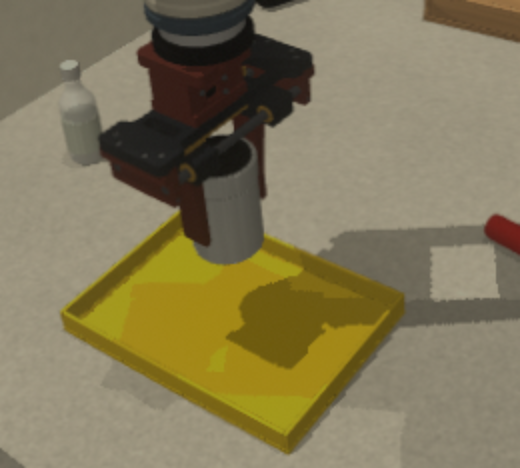

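The tin hangs upright above the tray, centred. Descending to the floor: TCP 49 expected at contact.

Call:
arm_command --pt "-2 8 0 0" --pt "0 14 0 0" --pt "0 18 0 0" --pt "0 18 0 0" --pt "0 14 0 0" --pt "0 9 0 0" --pt "0 5 0 0" --pt "0 2 0 0" --pt "0 1 0 0" --pt "0 0 0 0" --pt "0 0 0 0"

```text
t: 19.17
ee_pos: [503.3, 325.7, 52.3]
orientation: [-1.208, 1.208, -1.209]
ft_force: [0.2, -0.5, -0.8]
width: 60.6
```

Call:
arm_command --pt "0 0.5 0 0" --pt "0 0.5 0 0" --pt "0 0.5 0 0" --pt "0 0.5 0 0" --pt "0 0 0 0" --pt "0 0 0 0"

```text
t: 19.67
ee_pos: [502.8, 325.5, 49.6]
orientation: [-1.21, 1.209, -1.209]
ft_force: [0.5, -0.8, -1.4]
width: 60.5
```

Call:
arm_command --pt "0 0.4 0 0" --pt "0 0.4 0 0" --pt "0 0 0 0" --pt "0 0 0 0"

```text
t: 20.0
ee_pos: [502.9, 325.5, 49.0]
orientation: [-1.209, 1.209, -1.209]
ft_force: [-1.7, -0.4, 2.9]
width: 60.4
```

Contact. Release and retreat straight up.

Call:
arm_command --pt "0 0 0 0" --pt "0 0 0 0" --pt "0 0 0 0" --pt "0 0 0 0" --pt "0 0 0 0" --pt "0 0 0 0" --pt "0 0 0 0" --pt "0 0 0 0" --pt "0 0 0 0" --gripper 100

```text
t: 20.75
ee_pos: [502.8, 325.5, 48.8]
orientation: [-1.21, 1.209, -1.209]
ft_force: [0.6, -0.5, -0.0]
width: 88.2
```

Call:
arm_command --pt "0 -8 0 0" --pt "0 -20 0 0" --pt "0 -30 0 0" --pt "0 -30 0 0" --pt "0 -30 0 0" --pt "0 -20 0 0" --pt "15 -10 0 0" --pt "30 0 0 0" --pt "30 0 0 0" --pt "30 0 0 0" --pt "30 0 0 0" --pt "30 0 0 0" --pt "20 0 0 0" --pt "0 0 0 0" --pt "0 0 0 0" --pt "0 0 0 0" --pt "0 0 0 0"

```text
t: 22.17
ee_pos: [502.9, 141.0, 196.7]
orientation: [-1.21, 1.208, -1.208]
ft_force: [-0.1, 0.7, -0.3]
width: 88.0
```

```bash
python3 - <<'E'
from h import *
o=get_obs(); print(o["t"],o["ee_pos"],o["ft_force"],o["width"])
a=get_image("top"); b=get_image("side"); cv2.imwrite("pics/fin.png",cv2.resize(np.hstack([a,b]),(800,300)))
for n in("top","side"):
  for d in tip_of(n,"tin_a_center"): print(n,d["conf"],d["at"],at_z(n,d["at"],50).round(1))
E
```

```text
22.1667 [502.88900002 141.04713928 196.69136975] [-0.05725497  0.67141468 -0.29755503] 87.99415833669993
side 0.81 [172.7, 290.6] [506.9 329.4  50. ]
```

View pics/fin.png

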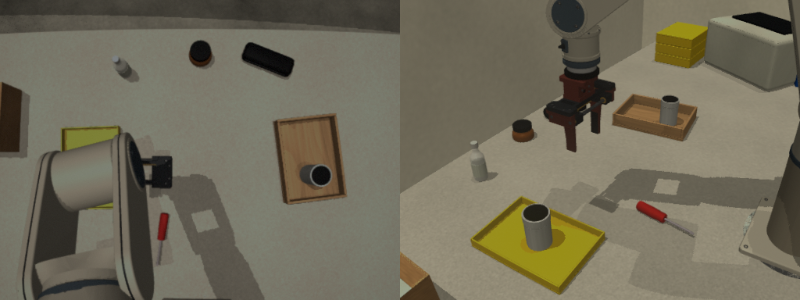

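Both tins stand upright. The full one is in the wooden box, at (320,175) in the top half of the picture and (668,110) in the side half. The empty one is in the tray at (537,228) in the side half, and the gripper is clear of both. Handing in.

```bash
python3 -c "from workcell import close_job; print(close_job())"
```

```text
the job is handed in; nothing more can be done
None
```

I sorted both tins and handed the job in at about 22 s of the 64 s allowed; no verdict is reported.

- **Tin from (477, 6):** it read −6.8 N when lifted, so it is full. I set it down in the wooden box at about (489, −337), roughly 50 mm from the box centre along its x.
- **Tin from (650, 50):** it read −1.5 N when lifted, so it is empty. I set it down at the centre of the job tray, at about (503, 325).

I lowered each tin until the wrist force showed it had touched the floor, and only then released it.

**Last checks:** the final side picture shows both tins upright in the right receptacles with the gripper clear. The force reading was back near zero.

**What disagreed or was missed:**
- The network never reported both tins in one picture, so I took their positions from the dark lid discs instead.
- In the last top picture the arm hid the tray tin and the network found no tin. In the last side picture it found only the tray tin, about 5 mm from where I released it. That the box tin is still in place rests on my view of the pictures and the release position.
- My by-eye box corners from the side view were off, so I used the top-view ones. They agree with the network's box centres to about 5 mm.

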